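Lay out the die and sample kit for a rheometer run

ROBOT

A 7-joint arm with a two-finger parallel gripper is mounted at the origin on a cart in front of the work surface, level with it; the furniture and walls round the work are solid. World frame = base frame: x ahead of the robot, y to its left, z up, the work surface at z = 0. Lengths are in m, angles in rad, forces in N, time in s.
With the tool pointing down it reaches from about 0.425 to 0.95 m from the base axis. Payload 16.7 kg.
Tool frame: the origin (TCP) lies at the very end of the fingers, on their centre line; the grasp point (between the pads) lies 19 mm behind it; z points along the fingers, y is the line along which they close (so a half turn about z gives the same grasp; the last joint's range is limited). The gripper opens to 94 mm and grips with 3 to 60 N. Pads are 16 mm wide; open, the fingers measure 119 mm over their backs; the gripper's body (75 mm by 177 mm) begins 78 mm behind the grasp point.
Start: joints at [-1.26, 0.426, 0.074, 1.606, -0.034, 1.111, -0.067], TCP at [0.3, 0.605, 0.205] pointing down, gripper open.
Joint ranges: [-2.85, 2.85], [-0.5, 2.14], [-1.23, 1.37], [0.21, 2.46], [-1.02, 4.16], [0.16, 2.05], [-2.73, 2.73]. Speed limits (rad/s): [1.89, 1.89, 2.39, 2.39, 3.01, 3.01, 3.01].

INTERFACE

Orientations are given as a unit quaternion [x, y, z, w].
In Python, from workcell import manip gives the robot as it stands. Calls block until the motion is done:
- manip.movep(position, orientation): joint-space move of the TCP to a pose.
- manip.line_to(position, rate=0.15, orientation=None, contact_N=None): straight line of the TCP; orientation=None keeps the orientation; rate is the mean speed in m/s. With contact_N (N) it stops when the force on the tool has changed by that much, and returns True; else False.
- manip.movej(angles): joint-space move.
- manip.gripper_to(opening): finger opening in m; the grip force is fixed at half the most; returns when the fingers have stopped.
- manip.pause(seconds).
- manip.solve_ik(position, orientation): joint angles nearest the present ones, or None.
- manip.state(): the state.
- manip.snapshot(name): name is "scene" or "top" or "wrist"; returns a dict with "color" (400x640x3 uint8, red, green, blue), "fx", "fy", "cx", "cy" (pixels), "rvec" (rotation vector, rad) and "tvec" (3), from world to camera coordinates, as OpenCV has them; the wrist camera has in their place "T_tool_cam" (4x4, takes a point from camera to tool coordinates, whose origin is the TCP and whose axes are the flange's). Camera axes: x right, y down, z forward; pixel columns grow to the right and rows downward; lengths in m; the calibration is good to about 2 mm. A picture is of the moment at which its call begins: read the wrist's pose just before it. There is no depth.
A pose or a line that the arm cannot do raises manip.IKError and nothing moves.
- manip.hand_in(): hands the job in; it is judged then, once.
The state is a dict: "clock": time; "q": joint angles; "qd": joint speeds; "joint_efforts": joint torques, N m; "tcp_pos": TCP position; "tool_rot": TCP orientation; "wrist_force": force on the tool from outside, world axes, zero at the start; "moment": the same for the moment, N m; "gripper_width": finger opening in m; "gripper_force": force on a finger pad.
Only numpy, scipy, OpenCV 4.12 (cv2) and the standard library are available. Lean on these libraries where they do the work, as an engineer would, in place of code of your own. Each camera call takes 0.05 s, during which the arm holds its last target. There are 200 camera calls.

TASK

Lay out the kit for the next rheometer run: put the three dies upright into the divided tray, one to a cell, with the tallest die in the middle cell, the lowest, widest die in the cell to its left and the remaining die in the cell to its right, as seen from the robot. Stand the blue-lidded pellet jar from the front of the worktop in the middle of the aluminium dish, and stand the white-capped sample vial, also from the front, on the worktop midway between that jar and the white bottle, in line with them. Leave the bottle, tray and dish where they are.

Things in the scene. Friction and masses are not known exactly. Their poses are not given: they have to be found in the camera images.
- tall_die: The tallest and narrowest capillary die, a pale stepped metal cylinder 26 mm in diameter and 45 mm high. Origin: centre of its underside; z is its axis. Loose, about 0.15 kg, stands upright at the start; grips like a plain cylinder of that diameter.
- middle_die: The die of middle size, a stepped yellowish metal cylinder 32 mm in diameter and 30 mm high. Origin: centre of its underside; z is its axis. Loose, about 0.15 kg, stands upright at the start; grips like a plain cylinder of that diameter.
- flat_die: The lowest and widest die, a grey stepped metal disc with a hole, 38 mm in diameter and 18 mm high. Origin: centre of its underside; z is its axis. Loose, about 0.15 kg, stands upright at the start; grips like a plain cylinder of that diameter.
- jar: Round screw-top jar of pellets with a blue lid, 63 mm in diameter, 82 mm high; the lid, 61 mm in diameter, is the part from 66 to 82 mm. Loose, about 0.14 kg, upright. Origin: centre of its underside; z up its axis.
- vial: Sample vial with a white screw cap, round, 41 mm in diameter, 73 mm high, cap 40 mm in diameter from 58 to 73 mm. Loose, about 0.06 kg, upright. Origin: centre of its underside; z up its axis.
- die_tray: Grey low tray, fixed, with three equal open cells in a row. Outside 92 (its x) by 159 mm (its y), walls 15 mm high, floor 3 mm thick. Cells are 84 mm long in x, 48 mm wide in y, centred at y = +51 mm (left seen from the robot), 0 and -51 mm (right); dividers 3 mm thick. Origin: centre of its underside; z up. Turned at most 0.2 rad from square to the robot.
- dish: Shallow round aluminium weighing dish, 95 mm across the rim, 9 mm high, flat floor 84 mm across and 1 mm thick, fixed to the worktop. Origin: centre of its underside; z up. Its -y axis points to the white bottle, whose centre stands 190 mm away.
- bottle: Small white reagent bottle with a white cap, 52 mm in diameter, 72 mm high, standing loose behind and to the right of the dish; a landmark that stays where it is. (A tall rheometer fills the left of the worktop beyond y = 0.22, x = 0.45 m: swing round it.) Origin: centre of its underside; z up.
Mind the look-alikes: they are no part of the job. Several things have the shape of the jar; the one meant has the colours described above.

How it is judged:
By the outcome, as a careful person would: the job done as asked, in the order asked, and still so for the second after the job is handed in, with the robot touching nothing.
It also fails if it takes over 128 s, if anything falls off the work surface, if the arm or the gripper's body presses on something with over 40 N, if the wrist force passes 120 N, or if a joint passes its speed limit or range.

## Working session

There is one attempt and no reset: what is moved stays moved. The work goes in short steps, each a Python script; the robot and the scene stay as the last script left them, time stands still between calls to the robot, and variables do not carry over. Pictures are saved under pics/ and viewed, at most 14 in all, crops included, and the job is handed in when it is done.

```bash
mkdir -p pics; ls
python3 - <<'E'
from workcell import manip
import cv2
s=manip.state(); print(s['clock'],s['q'],s['tcp_pos'],s['tool_rot'])
for n in ("scene","top"):
    d=manip.snapshot(n); cv2.imwrite(f"pics/{n}0.png",d["color"][...,::-1]); print({k:v for k,v in d.items() if k!='color'})
E
```

```text
pics
0.0 [-1.26047287  0.42670729  0.07382906  1.6066232  -0.03410513  1.11077557
 -0.06711026] [0.29937702 0.60448658 0.20478429] [ 2.27903610e-01  9.73683496e-01 -6.18574885e-04 -1.04874928e-04]
{'fx': 412.7744859916643, 'fy': 412.7744859916643, 'cx': 315.26839081470933, 'cy': 192.9823542177967, 'rvec': array([ 2.05069248, -1.23866421,  0.54429489]), 'tvec': array([-0.45130446,  0.22672821,  0.96252251])}
{'fx': 406.4685482089074, 'fy': 406.4685482089074, 'cx': 318.78672450513824, 'cy': 204.496842753312, 'rvec': array([ 2.17908988, -2.15087383,  0.07577648]), 'tvec': array([-0.26268514,  0.49887879,  1.38579845])}
```

View pics/scene0.png

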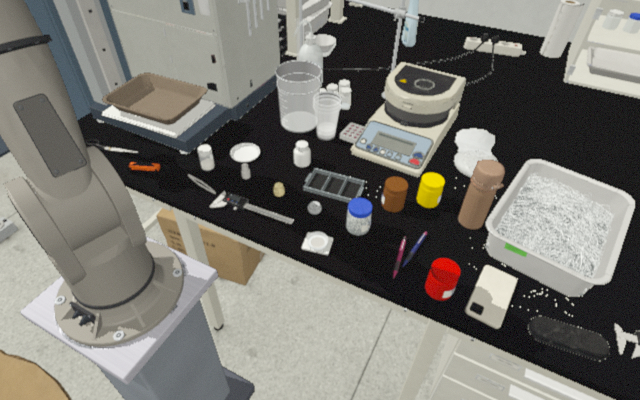

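View pics/top0.png

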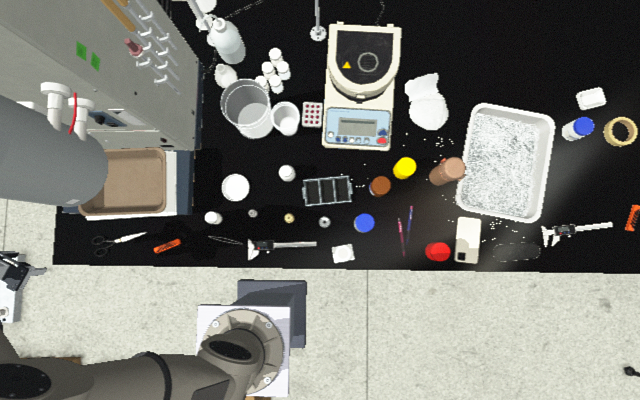

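```bash
cat > h.py <<'E'
import numpy as np, cv2
from workcell import manip
from scipy.spatial.transform import Rotation as Rn
def unproj(d,uv,z):
    "pixel -> world point on plane z"
    if 'rvec' in d: R=cv2.Rodrigues(d['rvec'])[0]; c=-R.T@d['tvec']; R=R.T
    else: T=d['T']; R=T[:3,:3]; c=T[:3,3]
    r=R@np.array([(uv[0]-d['cx'])/d['fx'],(uv[1]-d['cy'])/d['fy'],1])
    return c+r*(z-c[2])/r[2]
def wrist():
    s=manip.state(); d=manip.snapshot("wrist"); T=np.eye(4)
    T[:3,:3]=Rn.from_quat(s['tool_rot']).as_matrix(); T[:3,3]=s['tcp_pos']
    d['T']=T@d['T_tool_cam']; return d
def down(yaw): # closing axis (tool y) at angle yaw from world y; tool pointing down
    return (Rn.from_euler('z',yaw)*Rn.from_quat([0,1,0,0])).as_quat()
E
python3 - <<'E'
from h import *
t=manip.snapshot("top"); s=manip.snapshot("scene")
for n,uv,z,uv2 in [("jar",(364,222),.082,(360,207)),("vial",(212,217),.073,(206,149)),("tall",(252,212.5),.045,(245,165)),("mid",(288.5,217),.03,(279,185)),("flat",(324.5,222),.018,(315,206)),("dish",(235,187),.009,(245,152)),("bottle",(287,173),.072,(302,144)),("tray",(328,190.5),.015,(335,185))]:
    print(n,unproj(t,uv,z).round(3),unproj(s,uv2,z).round(3))
c=t['color'][150:260,190:400]; cv2.imwrite('pics/c1.png',cv2.resize(c,None,fx=3.8,fy=3.8,interpolation=cv2.INTER_CUBIC)[...,::-1])
for yaw in (0,1.57): print(yaw,[manip.solve_ik([x,y,.2],down(yaw)) is not None for x,y in [(.45,-.38),(.45,.1),(.5,-.2)]])
w=wrist(); print(w['T'].round(3))
E
```

```text
jar [ 0.441 -0.407  0.082] [ 0.435 -0.41   0.082]
vial [0.451 0.098 0.073] [0.452 0.096 0.073]
tall [ 0.47  -0.03   0.045] [ 0.472 -0.027  0.045]
mid [ 0.457 -0.153  0.03 ] [ 0.457 -0.153  0.03 ]
flat [ 0.442 -0.277  0.018] [ 0.441 -0.278  0.018]
dish [0.561 0.039 0.009] [0.56  0.039 0.009]
bottle [ 0.602 -0.149  0.072] [ 0.611 -0.144  0.072]
tray [ 0.552 -0.287  0.015] [ 0.548 -0.289  0.015]
0 [True, True, True]
1.57 [True, True, True]
[[ 0.444  0.871  0.208  0.239]
 [ 0.896 -0.432 -0.103  0.636]
 [ 0.     0.232 -0.973  0.385]
 [ 0.     0.     0.     1.   ]]
```

View pics/c1.png

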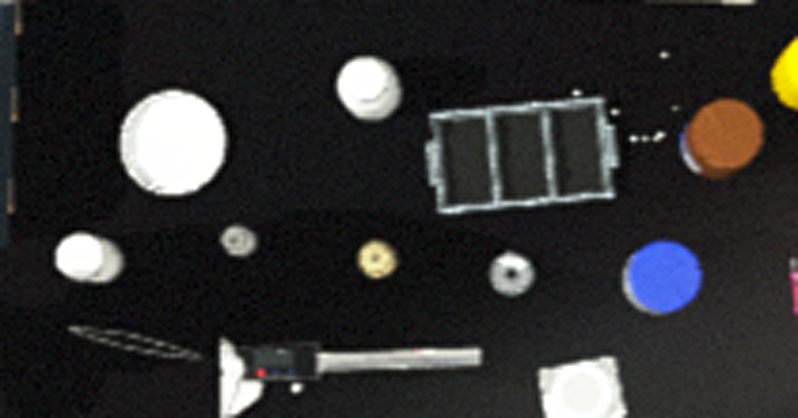

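Run:
```python
from h import *
try:
    manip.movep([.28,.38,.28],down(-.5)); print(manip.state()['q'].round(2))
    for y in(0,np.pi/2,-np.pi/2):
        q=manip.solve_ik([.46,-.1,.33],down(y)); print(None if q is None else np.round(q,2))
except manip.IKError as e: print(e)
```

```text
[-1.18  0.02  0.11  1.95 -0.    1.17  0.  ]
[-0.91 -0.1   0.94  1.91  0.09  1.29  1.57]
None
[-0.89 -0.1   0.92  1.91  0.08  1.29  0.01]
```

Run:
```python
from h import *
q=manip.state()['q']; q=np.array(q); q[0]=-.25
manip.movej(q); s=manip.state(); print(s['tcp_pos'],Rn.from_quat(s['tool_rot']).as_matrix()[:,1].round(2))
for y in(0,np.pi/2,-np.pi/2):
    q=manip.solve_ik([.45,-.13,.36],down(y)); print(None if q is None else np.round(q,2))
try: manip.movep([.45,-.13,.36],down(0))
except manip.IKError as e: print(e); manip.movep([.47,-.13,.32],down(0))
d=wrist(); print(d['T'].round(3), manip.state()['clock']); cv2.imwrite('pics/w1.png',d['color'][...,::-1]); np.save('w1.npy',d,allow_pickle=True)
```

```text
[0.47297439 0.00285418 0.27980492] [0.99 0.14 0.  ]
[-0.12 -0.05  0.26  1.84  0.01  1.34  1.7 ]
None
[-0.11 -0.04  0.25  1.84  0.01  1.34  0.13]
[[ 0.001  0.973  0.232  0.383]
 [ 1.    -0.001  0.001 -0.128]
 [ 0.001  0.232 -0.973  0.54 ]
 [ 0.     0.     0.     1.   ]] 4.375
```

View pics/w1.png

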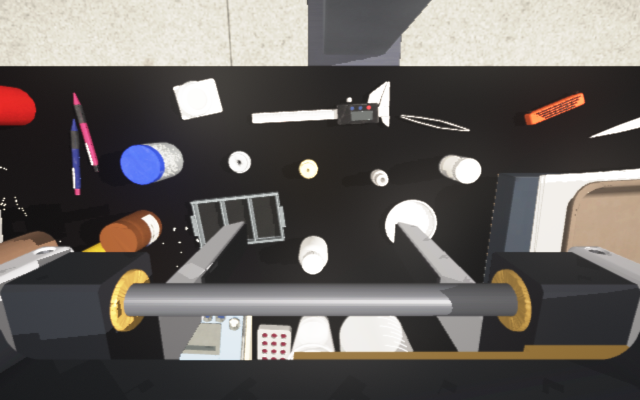

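Run:
```python
from h import *
d=np.load('w1.npy',allow_pickle=True).item()
t=manip.snapshot("top")
for n,uv,z in [("jar",(143,163),.082),("vial",(452,168),.073),("tall",(381,174),.045),("mid",(308,167.5),.03),("flat",(239,160),.018),("dish",(411,222),.009),("bot",(314,256),.072),("t1",(191,204),.015),("t2",(281,193),.015),("t3",(285,240),.015)]: print(n,unproj(d,uv,z).round(4))
C=[]
for uv in [(432,115),(604,99),(615,195),(440,212)]:
    C.append(unproj(t,(190+(uv[0]+.5)/3.8-.5,150+(uv[1]+.5)/3.8-.5),.015)); print(C[-1].round(4))
C=np.array(C);print(C.mean(0), [np.linalg.norm(C[i]-C[(i+1)%4]).round(3) for i in range(4)])
v=(C[0]+C[3]-C[1]-C[2]); print('yaw',np.arctan2(-v[0],v[1]))
for n,uv,z in [("dish",(173,142),.009),("bot",(366,82),.072),("flat",(511,273),.018),("mid",(376,258),.03),("tall",(237,240),.045),("jar",(663,277),.082),("vial",(80,257),.073)]:
    print(n,unproj(t,(190+(uv[0]+.5)/3.8-.5,150+(uv[1]+.5)/3.8-.5),z).round(4))
w=cv2.resize(d['color'][130:280,180:480],None,fx=2.6,fy=2.6,interpolation=cv2.INTER_CUBIC); cv2.imwrite('pics/c2.png',w[...,::-1])
```

```text
jar [ 0.4358 -0.4011  0.082 ]
vial [0.4451 0.0805 0.073 ]
tall [ 0.4588 -0.0255  0.045 ]
mid [ 0.4497 -0.1488  0.03  ]
flat [ 0.438  -0.2702  0.018 ]
dish [0.5552 0.0425 0.009 ]
bot [ 0.5952 -0.1385  0.072 ]
t1 [ 0.5184 -0.3638  0.015 ]
t2 [ 0.498  -0.1988  0.015 ]
t3 [ 0.5885 -0.1941  0.015 ]
[ 0.5883 -0.2008  0.015 ]
[ 0.6049 -0.3586  0.015 ]
[ 0.5165 -0.3693  0.015 ]
[ 0.4989 -0.2097  0.015 ]
[ 0.55215499 -0.28458185  0.015     ] [np.float64(0.159), np.float64(0.089), np.float64(0.161), np.float64(0.09)]
yaw 0.10692897516070757
dish [0.5614 0.0389 0.009 ]
bot [ 0.6085 -0.1453  0.072 ]
flat [ 0.4439 -0.2753  0.018 ]
mid [ 0.4552 -0.1534  0.03  ]
tall [ 0.4689 -0.0299  0.045 ]
jar [ 0.439  -0.4072  0.082 ]
vial [0.4503 0.1028 0.073 ]
```

View pics/c2.png

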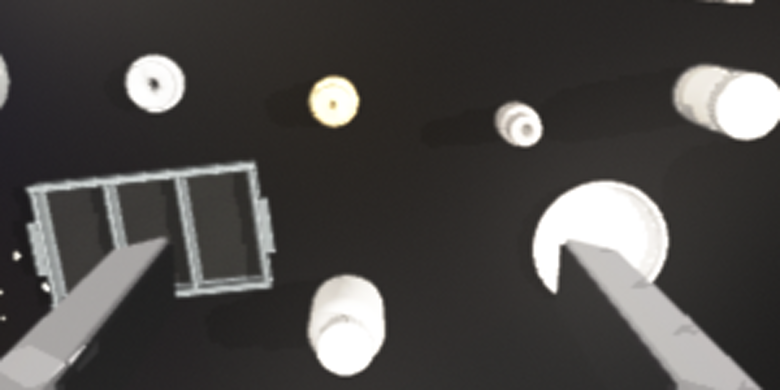

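Run:
```python
from h import *
d=np.load('w1.npy',allow_pickle=True).item()
for n,uv,z in [("flat",(154,82),.018),("mid",(333,101),.03),("tall",(525,129),.045),("vial",(746,106),.073),("dish",(600,246),.009),("bot",(345,345),.072),("t1",(28,188),.015),("t2",(254,163),.015),("t3",(271,286),.015)]: print(n,unproj(d,(180+(uv[0]+.5)/2.6-.5,130+(uv[1]+.5)/2.6-.5),z).round(4))
```

```text
flat [ 0.4402 -0.2705  0.018 ]
mid [ 0.4515 -0.1493  0.03  ]
tall [ 0.4679 -0.024   0.045 ]
vial [0.449 0.104 0.073]
dish [0.5598 0.0418 0.009 ]
bot [ 0.607  -0.1413  0.072 ]
t1 [ 0.5146 -0.3644  0.015 ]
t2 [ 0.4968 -0.2053  0.015 ]
t3 [ 0.5879 -0.1961  0.015 ]
```

```bash
cat >> h.py <<'E'
YT=-np.pi/2+.107
def pick(xy,z,yaw,op,hi=.17):
    manip.gripper_to(op); manip.movep([*xy,hi],down(yaw)); manip.line_to([*xy,.08 if z<.02 else .1],.25)
    c=manip.line_to([*xy,z],.1,contact_N=15)
    if c: print('CONTACT down',manip.state()['tcp_pos'])
    manip.gripper_to(0); s=manip.state(); print('grip w',s['gripper_width'],s['gripper_force'])
    manip.line_to([*xy,hi],.2)
def place(xy,z,yaw,op,hi=.17):
    print('held w',manip.state()['gripper_width'])
    manip.movep([*xy,hi],down(yaw)); manip.line_to([*xy,z+.03],.25)
    c=manip.line_to([*xy,z],.05,contact_N=10); s=manip.state(); print('placed',c,s['tcp_pos'].round(4))
    manip.gripper_to(op); manip.line_to([*xy,hi],.2); print('t',manip.state()['clock'])
TR=np.array([.551,-.282])
def cell(y): return TR+y*np.array([-np.sin(.107),np.cos(.107)])
E
python3 - <<'E'
from h import *
pick([.4685,-.027],.012,YT,.06)
place(cell(0),.016,YT,.045)
E
```

```text
grip w 0.025284977064677135 30.00052124261856
held w 0.025257149636537735
placed True [ 0.5504 -0.2818  0.0151]
t 13.3333
```

Run:
```python
from h import *
pick([.442,-.273],.003,YT,.06)
place(cell(.051),.007,YT,.05)
pick([.4535,-.1515],.005,YT,.06)
place(cell(-.051),.009,YT,.048)
manip.movep([.44,-.27,.33],down(0))
d=wrist(); np.save('w2.npy',d,allow_pickle=True); w=cv2.resize(d['color'][100:290,130:450],None,fx=2.5,fy=2.5,interpolation=cv2.INTER_CUBIC); cv2.imwrite('pics/c3.png',w[...,::-1])
```

```text
grip w 0.03724805673214226 30.001451075077057
held w 0.03723408697393278
placed True [ 0.545  -0.231   0.0062]
t 20.4417
grip w 0.031515482491077086 30.001263320446014
held w 0.031427649186897874
placed True [ 0.5559 -0.3324  0.0082]
t 27.925
```

View pics/c3.png

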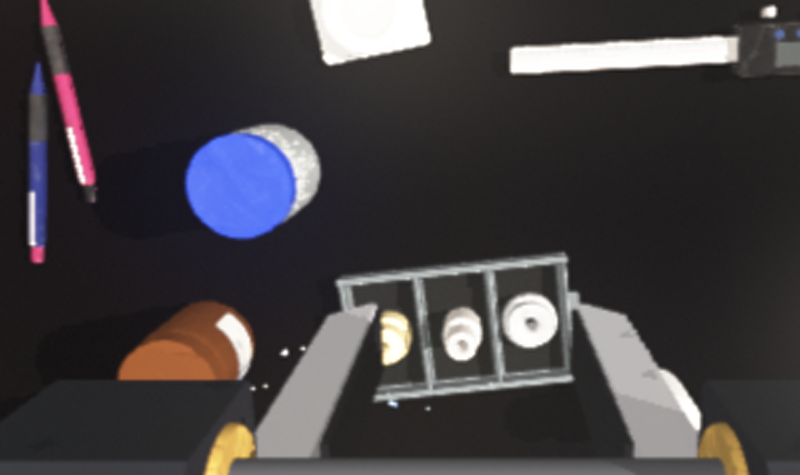

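Run:
```python
from h import *
d=np.load('w2.npy',allow_pickle=True).item()
p=unproj(d,(130+242.5/2.5-.5,100+186.5/2.5-.5),.082); print(p)
assert abs(p[0]-.438)<.008 and abs(p[1]+.405)<.01
pick([.4375,-.404],.028,0,.092,hi=.2)
place([.5605,.0405],.030,0,.092,hi=.2)
d=manip.snapshot('top')
manip.movep([.45,.05,.3],down(-np.pi/2))
for n in('top','scene'):
    d=manip.snapshot(n);c=d['color'][150:260,190:400] if n=='top' else d['color'][110:260,160:400]
    cv2.imwrite(f'pics/{n}4.png',cv2.resize(c,None,fx=3.2,fy=3.2,interpolation=cv2.INTER_CUBIC)[...,::-1])
```

```text
[ 0.43789448 -0.40427996  0.082     ]
grip w 0.06064614860843886 30.049477431423384
held w 0.06090242385578885
placed True [0.5599 0.0405 0.0296]
t 38.4667
```

View pics/top4.png

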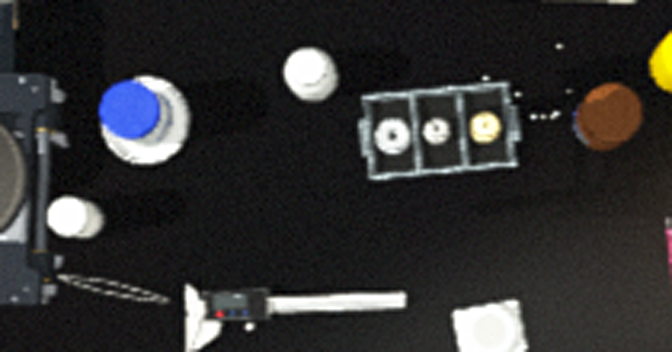

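View pics/scene4.png

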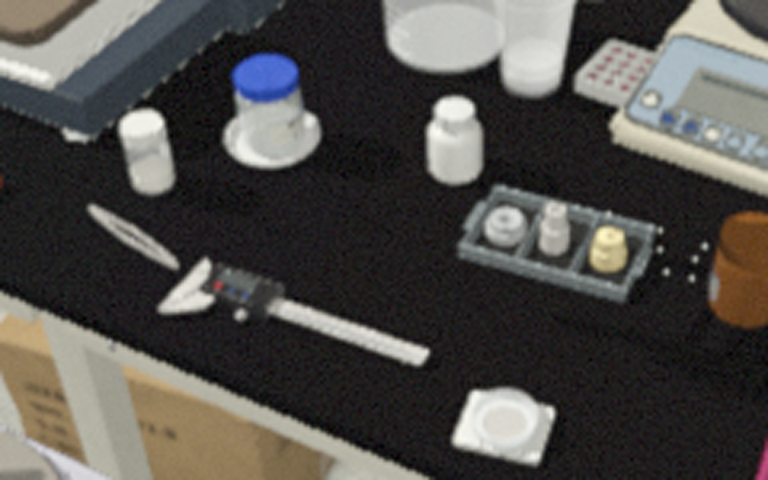

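Run:
```python
from h import *
t=manip.snapshot('top'); off=np.array([-.001,.002,0])
f=lambda uv,z:(unproj(t,(190+(uv[0]+.5)/3.2-.5,150+(uv[1]+.5)/3.2-.5),z)+off).round(4)
hsv=cv2.cvtColor(np.ascontiguousarray(t['color']),cv2.COLOR_RGB2HSV)
m=cv2.inRange(hsv,(110,120,60),(130,255,255)); m[:150]=0;m[260:]=0;m[:,400:]=0
y,x=np.nonzero(m); print(len(x)); j=unproj(t,(x.mean(),y.mean()),.083)+off
print('jar',j,'dish',f((146.5,119),.009),'vial',f((69,217),.073))
tgt=(np.array([.5605,.0405])+np.array([.608,-.1435]))/2; print(tgt)
th=np.arctan2(.0475,.184); print(th)
pick([.450,.103],.026,-np.pi/2+th,.075,hi=.2)
place(tgt,.027,-np.pi/2+th,.065,hi=.2)
manip.movep([.45,-.3,.3],down(-np.pi/2))
d=manip.snapshot('top')
cv2.imwrite('pics/top5.png',cv2.resize(d['color'][150:230,200:360],None,fx=5,fy=5,interpolation=cv2.INTER_CUBIC)[...,::-1])
```

```text
279
jar [0.5607095  0.03986418 0.083     ] dish [0.561  0.0399 0.009 ] vial [0.4487 0.103  0.073 ]
[ 0.58425 -0.0515 ]
0.252636458552365
grip w 0.03999882443516229 30.00061465651907
held w 0.03971048805373124
placed True [ 0.5836 -0.0515  0.0261]
t 48.1417
```

View pics/top5.png

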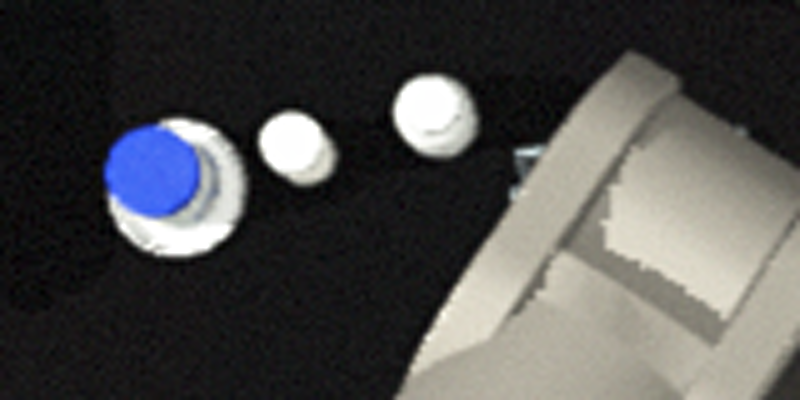

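```bash
python3 -c "
from workcell import manip
print(manip.hand_in())"
```

```text
the job is handed in; nothing more can be done
None
```

The job is handed in, about 50 s in on the robot's clock: the flat, tall and middle dies stand left, middle and right in the tray. The blue-lidded jar is in the middle of the dish, and the vial is midway between jar and bottle, within about 1 mm by the last picture.

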